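Tip a flush wear pad out of its picking block and put it in the order bin

ROBOT

A 7-joint arm with a two-finger parallel gripper is mounted at the origin on the work surface. World frame = base frame: x ahead of the robot, y to its left, z up, the work surface at z = 0. Lengths are in mm, angles in rad, forces in N, time in s.
With the tool pointing down it reaches from about 400 to 875 mm from the base axis. Payload 4.4 kg.
Tool frame: the origin (TCP) lies at the very end of the fingers, on their centre line; the grasp point (between the pads) lies 19 mm behind it; y points along the fingers, z is the direction in which the jaws open and shut, and the axes are right-handed (so a half turn about y gives the same grasp; the last joint's range is limited). The gripper opens to 85 mm and grips with 20 to 120 N. Pads are 22 mm wide; open, the fingers measure 114 mm over their backs; the gripper's body (76 mm by 85 mm) begins 54 mm behind the grasp point. The pads swing forward as they close: fully open they stand 13 mm farther back than shut.
Start: joints at [-1.385, 0.628, 0.038, 1.517, -0.027, 0.996, -0.02], TCP at [161.921, 629.523, 231.313] pointing down, gripper open.
Joint ranges: [-3.06, 3.06], [-0.37, 2.12], [-1.25, 1.32], [0.18, 2.47], [-1.1, 4.24], [0.23, 1.98], [-2.94, 2.94]. Speed limits (rad/s): [2.57, 2.57, 3.14, 3.14, 3.14, 3.14, 3.14].

INTERFACE

Orientations are given as [roll, pitch, yaw] about the fixed x, y, z axes, in that order (R = Rz(yaw) Ry(pitch) Rx(roll)).
In Python, from cell import * gives the robot as it stands.
- The arm moves only by the tool apply_moves, never from a script. Its argument "targets" is a list of rows, each a list of 6 numbers: the shift along the tool's x, y, z in units of 40 mm (1.0 is 40 mm), then the turn, a rotation vector about the tool's x, y, z in units of 8 degrees (1.0 is 8 degrees). A call has 1 to 12 rows; each row shifts and turns the commanded pose from where the row before left it, along the tool's axes as they then stand; what a row does not reach is not made up. A row lasts 1/8 s, in which the tool goes at most 62.5 mm and 10.7 degrees, less where a joint would pass 70% of its speed; a pose out of reach is approached as far as the arm can. A call is refused whole if a number of a shift passes 1 or a number of a turn 1, either way. A call with a gripper value outside its range is refused whole. "jaw" is the gripper command: -1 is shut, 1 is fully open, values between are in proportion, set as the call begins (left out, the last holds). The fingers move at their own pace and stop on an object; the grip force is fixed at half the most. Time passes only in rows, so rows that do not move let the fingers close. It gives the time, the measured TCP pose, the force and the opening at its end, in the units of the state.
- read_state(): the state, without advancing time (a new reading comes with each control period).
- get_image(name): name is "side" or "top" or "wrist"; returns the picture (400x640x3 uint8, red, green, blue); there is no depth.
- calibration(name): a dict with "fx", "fy", "cx", "cy" (pixels), "world_from_camera" (4x4, takes a point from camera to world coordinates). Camera axes: x right, y down, z forward; pixel columns grow to the right and rows downward; lengths in mm; the calibration is good to about 2 mm. A picture is of the moment at which its call begins: read the wrist's pose just before it. calibration takes no time and is no camera call; for the wrist camera it gives the pose at the moment of the call.
- finish_job(): hands the job in, once; it reports no verdict.
The state is a dict: "clock": time; "qpos": joint angles; "qd": joint speeds; "tau": joint torques, N m; "eef_pos": TCP position; "tool_rot": TCP orientation; "force": force on the tool from outside, world axes, zero at the start; "torque": the same for the moment, N m; "width": finger opening in mm.
Only numpy, scipy, OpenCV 4.12 (cv2) and the standard library are available. Lean on these libraries where they do the work, as an engineer would, in place of code of your own. Each camera call takes 0.05 s, during which the arm holds its last target. There are 200 camera calls.

TASK

Pick the yellow wear pad for an order: it lies flush in its pocket of the grey picking block, so press down its end beside the red dot until the other end tips up and stays up, let go, then grasp the raised end and lift the pad out. Set it down flat inside the white cardboard bin without dropping it from a height, and leave the other two pads flush in their pockets and the jar and carton where they stand.

Things in the scene. Friction and masses are not known exactly. Their poses are not given: they have to be found in the camera images.
- block: Fixed grey picking block, 128 (x) x 192 (y) x 58 mm high; origin at the centre of its underside, z up. Three open-topped pockets, 100 mm long (x -50 to +50), 48 mm wide, centred at y = -60, 0, +60 mm. Each holds one pad (order varies), top flush with the block's top, 2 mm play on each side, centre at x = +2.5 mm. Pocket floor: level at 38 mm height for x > 0; slopes down 35 degrees for x < 0.
- press_mark (a point): Centre of the 10 mm red dot by the middle pocket, on the block's top (58 mm) at block x = -57, y = 0; the other dots are 60 mm to each side in y. Dots mark the press ends (-x). A pad's press end hangs over the slope, 8 mm from the end wall. Press it with closed fingertips 12 mm from its end (block x = -30), a few newtons, straight down to 6-8 mm below the block's top.
- rock_edge (a point): The edge the middle pad rocks on: block x = 0, y = 0, height 38 mm (edge along block y). A pressed pad rocks about it with no spring; past about 14 degrees it goes over, slides back to the end wall and stays on the 35 degree slope (centre at block x = -7 mm). Its +x end then stands about 21 mm above the block's top and its long side faces can be gripped from above there.
- pad_yellow_mid (a point): Yellow wear pad: loose flat slick plastic slab 90 x 44 x 20 mm, about 80 g, friction 0.35, two dark screw-hole dots on top. This is the one to pick. This point is its centre, half-way up; x along its length, away from the press end (to the end that tips up), y across its width, z up through its top; parallel to the block's axes at the start.
- pad_black_mid (a point): Black wear pad: loose flat slick plastic slab 90 x 44 x 20 mm, about 80 g, friction 0.35, two dark screw-hole dots on top. Leave it. This point is its centre, half-way up; x along its length, away from the press end (to the end that tips up), y across its width, z up through its top; parallel to the block's axes at the start.
- pad_blue_mid (a point): Blue wear pad: loose flat slick plastic slab 90 x 44 x 20 mm, about 80 g, friction 0.35, two dark screw-hole dots on top. Leave it. This point is its centre, half-way up; x along its length, away from the press end (to the end that tips up), y across its width, z up through its top; parallel to the block's axes at the start.
- pad_yellow: The yellow pad again, with its origin at the centre of its underside (10 mm below its centre), same axes.
- bin: Fixed white open-topped cardboard bin, 220 (x) x 170 (y) mm outside, walls and floor 4 mm thick, origin at the centre of its underside, z up. The front wall (-x) is 30 mm high, the back wall (+x) 45 mm, the sides slope between them. The inside floor is at 4 mm height.
- jar: Bystander: loose white-capped jar, 52 mm across, 70 mm high, origin at the centre of its underside.
- carton: Bystander: loose closed brown carton, 70 x 90 x 50 mm high, origin at the centre of its underside.
Mind the look-alikes: they are no part of the job. Of the things that look like the pad_yellow, the smallest one is meant.

How it is judged:
By the outcome, as a careful person would: the job done as asked, in the order asked, and still so for the second after the job is handed in, with the robot touching nothing.
It also fails if it takes over 54 s, if anything falls off the work surface, if the arm or the gripper's body presses on something with over 40 N, if the wrist force passes 120 N, or if a joint passes its speed limit or range.

## Working session

There is one attempt and no reset: what is moved stays moved. The work goes in short steps, Python scripts to look and compute and a tool call to move; the robot and the scene stay as the last step left them, time stands still between calls to the robot, and variables do not carry over. Pictures are saved under pics/ and viewed, about 8 in all and at most 12, crops included, and the job is handed in when it is done.

Besides the shell and the picture viewer there is one more tool, called after "Emit:" as name([rows], argument=value, ...), one row to a line, values as JSON. apply_moves: Moves the arm, as the interface text tells. Its arguments: {"type":"object","properties":{"targets":{"type":"array"},"jaw":{"type":"number"}},"required":["targets"]}

```bash
mkdir -p pics; ls; python3 - <<'E'
from cell import *
import cv2,numpy as np
s=read_state();print(s)
for n in("top","side"):
    im=get_image(n);cv2.imwrite(f"pics/{n}0.png",im[:,:,::-1])
    c=calibration(n);print(n,c)
E
```

```text
pics
{'clock': 0.0, 'qpos': array([-1.38480192,  0.62930778,  0.0384338 ,  1.518331  , -0.02698476,
        0.99631916, -0.0200158 ]), 'qd': array([-0.00079558,  0.00057888, -0.00052443,  0.00046046,  0.00044475,
       -0.0002196 ,  0.00037106]), 'tau': array([ 6.51141272e-04, -5.63389671e+01,  1.22665387e+00, -1.93451232e+01,
        1.10514939e-02,  1.03195276e-02, -6.75790687e-06]), 'eef_pos': array([161.76157003, 628.92222102, 230.42563336]), 'tool_rot': array([-1.57264362e+00, -2.97781565e-05, -2.51794453e-01]), 'force': array([ 0.1014828 , -0.86721752,  0.00741645]), 'torque': array([ 0.00427836, -0.02987103, -0.016261  ]), 'width': 85.43016540269531}
top {'fx': 494.1091369829431, 'fy': 494.1091369829431, 'cx': 316.1349839800731, 'cy': 202.49665705492856, 'world_from_camera': array([[ 2.70112903e-02, -9.94912327e-01,  9.70559162e-02,
         4.34263948e+02],
       [-9.99315021e-01, -2.93319677e-02, -2.25637779e-02,
         4.19449045e+01],
       [ 2.52958217e-02, -9.63799582e-02, -9.95023128e-01,
         1.19219632e+03],
       [ 0.00000000e+00,  0.00000000e+00,  0.00000000e+00,
         1.00000000e+00]])}
side {'fx': 480.27720575194894, 'fy': 480.27720575194894, 'cx': 317.9962356766121, 'cy': 200.81922492148388, 'world_from_camera': array([[-9.50711930e-01, -2.12782955e-01,  2.25544319e-01,
         2.96452394e+02],
       [-3.09896322e-01,  6.27304056e-01, -7.14460559e-01,
         8.03192551e+02],
       [ 1.05401624e-02, -7.49141532e-01, -6.62326105e-01,
         7.93782479e+02],
       [ 0.00000000e+00,  0.00000000e+00,  0.00000000e+00,
         1.00000000e+00]])}
```

View pics/top0.png

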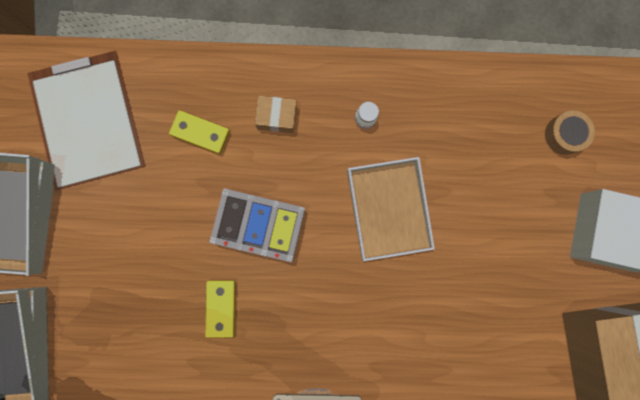

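View pics/side0.png

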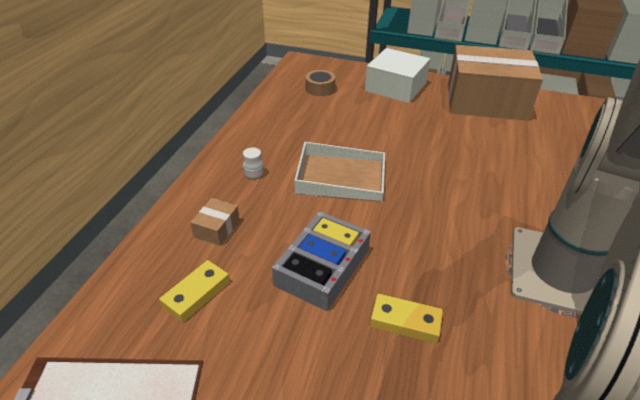

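The top view shows the block near (257,225). The yellow pad in its pocket is at (284,231), with its red dot at (277,255). The bin is at (391,209), the jar at (368,113) and the carton at (276,112). Two larger yellow look-alikes lie at (199,132) and (220,309).

```bash
cat > h.py <<'E'
from cell import *
import cv2,numpy as np
from scipy.spatial.transform import Rotation as R
def ray(c,u,v,z):
    T=c["world_from_camera"];d=T[:3,:3]@[(u-c["cx"])/c["fx"],(v-c["cy"])/c["fy"],1];o=T[:3,3]
    return o+d*(z-o[2])/d[2]
def proj(c,p):
    q=np.linalg.inv(c["world_from_camera"])@np.r_[p,1]
    return np.array([c["fx"]*q[0]/q[2]+c["cx"],c["fy"]*q[1]/q[2]+c["cy"]])
def blobs(m,amin=5):
    n,l,s,c=cv2.connectedComponentsWithStats(m.astype(np.uint8))
    return [(c[i],s[i,4],l==i) for i in range(1,n) if s[i,4]>=amin]
def red(im):
    r,g,b=[im[...,i].astype(int) for i in range(3)];return (r>120)&(g<90)&(b<90)&(r-g>80)&(abs(g-b)<30)
def yellow(im):
    h=cv2.cvtColor(im,cv2.COLOR_RGB2HSV);return (h[...,0]>22)&(h[...,0]<36)&(h[...,1]>150)&(h[...,2]>90)
def tool():
    s=read_state();return s["eef_pos"],R.from_euler("xyz",s["tool_rot"]).as_matrix()
E
python3 - <<'E'
from h import *
for n in("top","side"):
    c=calibration(n);im=cv2.imread(f"pics/{n}0.png")[:,:,::-1].copy()
    for ct,a,l in blobs(yellow(im),60):
        r=cv2.minAreaRect(np.argwhere(l)[:,::-1].astype(np.float32))
        print(n,"Y",ct.round(1),a,ray(c,*r[0],58).round(1), [ray(c,*p,58).round(1)[:2].tolist() for p in cv2.boxPoints(r)])
    for ct,a,l in blobs(red(im),3):print(n,"R",ct.round(1),a,ray(c,*ct,58).round(1))
c=calibration("top")
for p,z in[((350,168),35),((419,158),45),((433,247),35),((365,259),30),((349,168),45)]:print(p,ray(c,*p,z).round(1))
cv2.imwrite("pics/z.png",cv2.resize(cv2.imread("pics/top0.png")[145:275,200:450],None,fx=3.2,fy=3.2,interpolation=cv2.INTER_CUBIC))
E
```

```text
top Y [198.4 131.2] 1280 [702.9 294.3  58. ] [[694.1, 364.4], [754.4, 345.6], [711.8, 223.8], [651.7, 243.3]]
top Y [219.5 309.8] 1400 [299.1 226.7  58. ] [[235.7, 256.7], [362.8, 260.3], [363.2, 196.4], [235.9, 193.5]]
top R [225.1 242.9] 8 [446.4 221.   58. ]
top R [250.7 249. ] 7 [434.1 162.4  58. ]
top R [276.5 255. ] 8 [422.1 103.3  58. ]
side Y [336.1 231.3] 520 [480.3  91.3  58. ] [[526.4, 103.9], [528.5, 59.3], [434.2, 78.8], [435.0, 121.4]]
side Y [193.1 287.3] 1498 [693.3 324.2  58. ] [[744.6, 367.3], [699.6, 238.0], [639.7, 279.2], [687.8, 399.9]]
side Y [393.1 310.1] 943 [317.9 256.7  58. ] [[356.1, 289.8], [358.9, 225.5], [278.4, 222.5], [279.6, 285.8]]
side R [360.4 240.1] 11 [423.  100.1  58. ]
side R [347.4 258.9] 11 [435.  160.1  58. ]
side R [333.2 278.6] 14 [447.6 218.4  58. ]
(350, 168) [631.8 -62.5  35. ]
(419, 158) [ 659.1 -224.6   45. ]
(433, 247) [ 450.3 -261.4   35. ]
(365, 259) [ 418.  -102.5   30. ]
(349, 168) [630.  -59.2  45. ]
```

View pics/z.png

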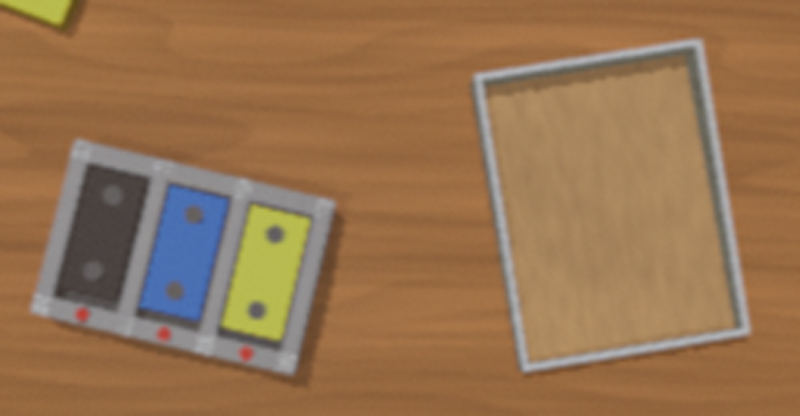

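Dots and pad agree on a block yaw of about −0.204. The yellow pad is in the −y pocket, so the press point is about (449,96). I'll close the gripper and move to hover there.

Emit:
apply_moves([
  [0.8,0.2,-0.97,0,-0.34,0],
  [0.81,0.2,-0.97,0,0,0],
  [0.81,0.2,-0.97,0,0,0],
  [0.81,0.2,-0.97,0,0,0],
  [0.81,0.2,-0.97,0,0,0],
  [0.81,0.2,-0.97,0,0,0],
  [0.81,0.2,-0.97,0,0,0],
  [0.81,0.2,-0.97,0,0,0],
  [0.81,0.2,-0.97,0,0,0],
  [0.81,0.2,-0.97,0,0,0],
  [0.81,0.2,-0.97,0,0,0],
  [0.81,0.2,-0.95,0,0,0],
], jaw=-1)

```text
clock: 1.6
eef_pos: [446.4, 93.0, 134.9]
tool_rot: [-1.571, 0.0, -0.204]
force: [0.8, -0.6, -0.3]
width: -0.2
```

```bash
python3 - <<'E'
from h import *
s=read_state();print(s["eef_pos"],s["tool_rot"],s["width"],s["force"])
c=calibration("wrist");im=get_image("wrist");cv2.imwrite("pics/w1.png",im[:,:,::-1])
for ct,a,l in blobs(yellow(im),200):
    r=cv2.minAreaRect(np.argwhere(l)[:,::-1].astype(np.float32));print("Y",ct.round(1),a,[ray(c,*p,58).round(1)[:2].tolist() for p in cv2.boxPoints(r)],ray(c,*r[0],58))
for ct,a,l in blobs(red(im),10):print("R",ct.round(1),a,ray(c,*ct,58).round(1))
E
```

```text
[446.39184361  93.04588293 134.94604909] [-1.57067972e+00  8.67704544e-05 -2.04300053e-01] -0.16133588372261143 [ 0.8305935  -0.64595751 -0.27770448]
R [323.  178.8] 103 [424.2 102.2  58. ]
R [399.8 178.9] 81 [436.4 160.6  58. ]
R [476.4 179. ] 96 [448.5 218.8  58. ]
```

View pics/w1.png

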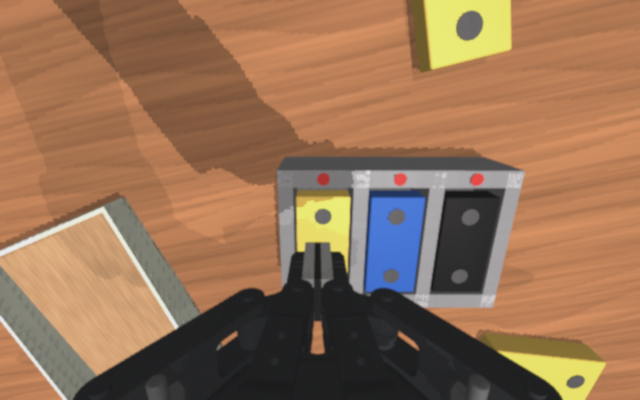

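The wrist view shows the fingertips over the yellow pad near (318,250). Its dot at (323,179) puts the dot at (424,102), and the row of dots is level, so the yaw is right. I'll shift about 3 and 4 mm, then press.

Emit:
apply_moves([
  [0.075,0.4,0.105,0,0,0],
  [0,0.5,0,0,0,0],
  [0,0.5,0,0,0,0],
  [0,0.3,0,0,0,0],
  [0,0.1,0,0,0,0],
  [0,0,0,0,0,0],
])

```text
clock: 2.4
eef_pos: [449.5, 98.5, 63.2]
tool_rot: [-1.571, 0.0, -0.204]
force: [0.2, -1.0, 0.3]
width: 0.0
```

Emit:
apply_moves([
  [0,0.07,0,0,0,0],
  [0,0.06,0,0,0,0],
  [0,0.05,0,0,0,0],
  [0,0.05,0,0,0,0],
  [0,0,0,0,0,0],
  [0,0,0,0,0,0],
])

```text
clock: 3.15
eef_pos: [449.6, 98.0, 54.1]
tool_rot: [-1.571, 0.0, -0.204]
force: [0.4, 0.1, 0.4]
width: -0.3
```

```bash
python3 - <<'E'
from h import *
s=read_state();print(s["eef_pos"],s["force"])
im=get_image("side");cv2.imwrite("pics/s2.png",cv2.resize(im[180:330,240:440,::-1],None,fx=4,fy=4,interpolation=cv2.INTER_CUBIC))
E
```

```text
[449.56345523  97.98075033  54.09280817] [0.41431817 0.13894785 0.43392502]
```

View pics/s2.png

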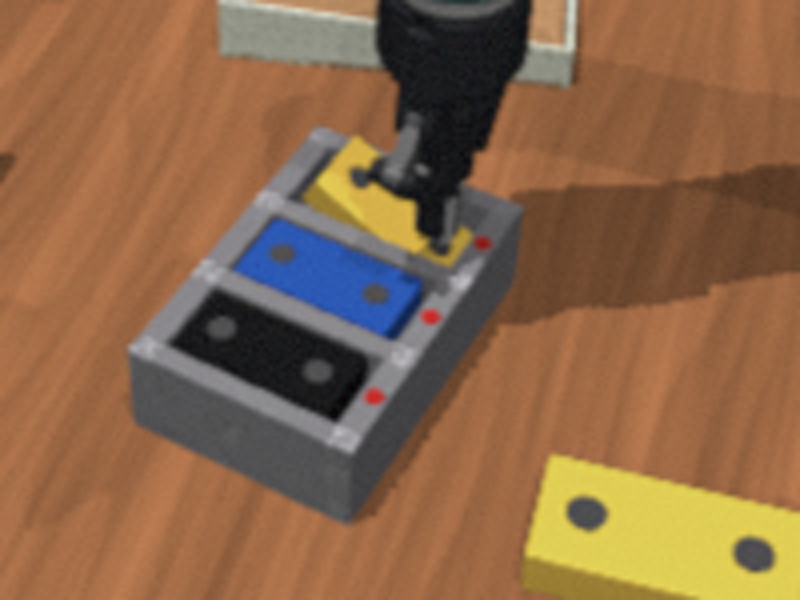

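The side view shows the pad already rocking: its +x end is up and its press end is down, with the tip at z = 54. I'll press about 4 mm more.

Emit:
apply_moves([
  [0,0.05,0,0,0,0],
  [0,0.05,0,0,0,0],
  [0,0,0,0,0,0],
  [0,0,0,0,0,0],
  [0,0,0,0,0,0],
])

```text
clock: 3.82
eef_pos: [449.6, 98.0, 50.1]
tool_rot: [-1.571, -0.0, -0.204]
force: [-0.2, 0.4, -0.9]
width: -0.0
```

Emit:
apply_moves([
  [0,-0.2,0,0,0,0],
  [0,-0.6,0,0,0,0],
  [0,-1,0,0,0,0],
  [0,-1,0,0,0,0],
  [0,-0.8,0,0,0,0],
  [0,0,0,0,0,0],
])

```text
clock: 4.58
eef_pos: [451.2, 98.4, 196.8]
tool_rot: [-1.568, -0.005, -0.205]
force: [0.3, 0.4, -0.2]
width: 0.2
```

```bash
python3 - <<'E'
from h import *
s=read_state();print(s["eef_pos"],s["force"])
im=get_image("side");cv2.imwrite("pics/s3.png",cv2.resize(im[180:330,240:440,::-1],None,fx=4,fy=4,interpolation=cv2.INTER_CUBIC))
E
```

```text
[451.18699658  98.39332057 196.78774929] [ 0.29074174  0.39099992 -0.24114339]
```

View pics/s3.png

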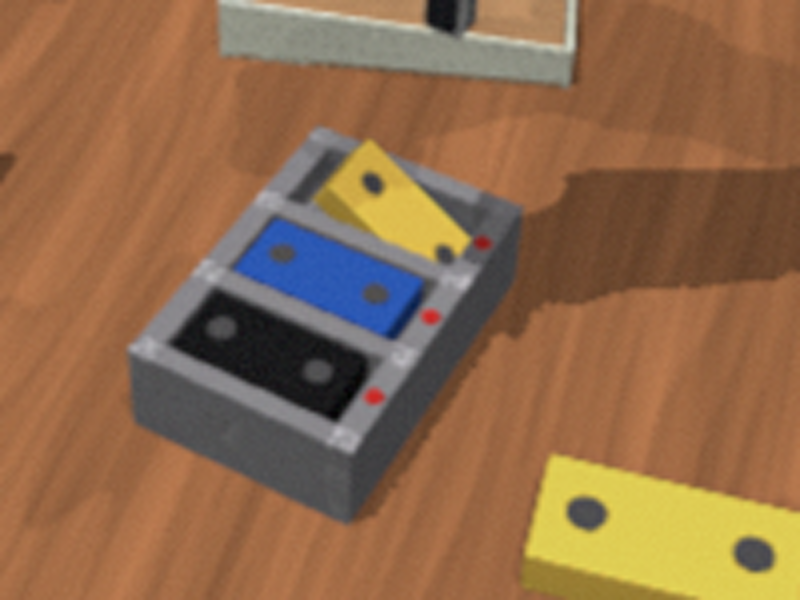

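The pad stays tipped up at about 35° with the other two pads flush. Next I open the gripper, go above the raised end and tilt the tool 15° so that placing needs less tilt.

Emit:
apply_moves([
  [0.66,0.3,-0.035,0,0,0],
  [0.66,0.8,0,0,0,0],
  [0,0.6,0,0,0,-0.94],
  [0,0,0,0,0,-0.94],
  [0,0,0,0,0,0],
  [0,0,0,0,0,0],
  [0,0,0,0,0,0],
], jaw=1)

```text
clock: 5.5
eef_pos: [500.9, 76.1, 125.3]
tool_rot: [-1.598, -0.179, -0.21]
force: [-0.5, -0.1, 0.6]
width: 85.3
```

```bash
cat > tgt.py <<'E'
from h import *
p,M=tool();bx=np.array([.979,-.203,0]);by=np.array([.203,.979,0])
print(p,bx@p-394.4-57,by@p-186.2,"tool y",M[:,1].round(3),"z",M[:,2].round(3))
t=bx*(394.4+79)+by*186.2+[0,0,61]
print("shift units",(M.T@(t-p)/40).round(3), read_state()["width"])
E
python3 tgt.py; python3 - <<'E'
from h import *
c=calibration("wrist");im=get_image("wrist");cv2.imwrite("pics/w4.png",im[:,:,::-1])
E
```

```text
[500.94781753  76.1232785  125.31330328] 23.57488782402072 -9.982903394051078 tool y [ 0.168 -0.064 -0.984] z [ 0.213  0.977 -0.027]
shift units [-0.33   1.567  0.291] 85.29025760412395
```

View pics/w4.png

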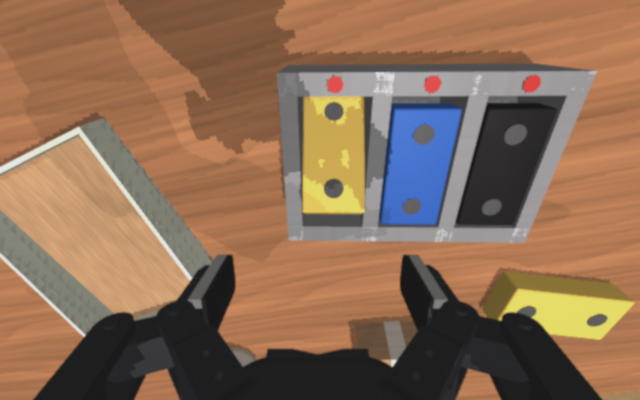

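The wrist view shows the pad tilted in its pocket, its raised end near (333,212). The pose isn't what I commanded, so I'll check the joints.

```bash
python3 tgt.py; python3 -c "
from h import *
s=read_state();print(s['qpos'],s['qd'].round(3),s['tool_rot'])"
```

```text
[500.82829418  76.07100783 125.3222445 ] 23.46848541033944 -10.058339619720698 tool y [ 0.168 -0.064 -0.984] z [ 0.213  0.977 -0.027]
shift units [-0.327  1.567  0.293] 85.77825298881504
[-0.28525106  0.54262308  0.00594413  2.15803595  0.34732094  0.31327532
  0.75449316] [ 0.001 -0.003 -0.     0.005  0.012 -0.001 -0.011] [-1.59833608 -0.17881838 -0.20944777]
```

Joint 6 is near its lower limit, so leaning toward the base isn't available. I'll return to vertical for the grasp.

```bash
cat > go.py <<'E'
from h import *
import sys
def go(t,Rt):
    p,M=tool();v=R.from_matrix(M.T@Rt).as_rotvec()
    print("p",p.round(1),"turn units",(np.degrees(v)/8).round(2),"shift(now axes)",(M.T@(t-p)/40).round(3),"shift(target axes)",(Rt.T@(t-p)/40).round(3))
bx=np.array([.979,-.203,0]);by=np.array([.203,.979,0])
E
cat > g1.py <<'E'
from go import *
go(bx*(394.4+77)+by*186.2+[0,0,60],R.from_euler("xyz",[-np.pi/2,0,-.204]).as_matrix())
E
python3 g1.py
```

```text
p [500.8  76.1 125.3] turn units [ 0.2  -0.06  1.28] shift(now axes) [-0.381  1.583  0.293] shift(target axes) [-0.091  1.633  0.25 ]
```

Emit:
apply_moves([
  [0,0,0,0.1,-0.03,0.64],
  [0,0,0,0.1,-0.03,0.64],
  [-0.09,0.2,0.25,0,0,0],
  [0,0.3,0,0,0,0],
  [0,0,0,0,0,0],
  [0,0,0,0,0,0],
])

```text
clock: 6.3
eef_pos: [497.8, 87.2, 104.8]
tool_rot: [-1.572, 0.001, -0.201]
force: [0.2, 0.4, 0.2]
width: 85.8
```

```bash
python3 g1.py; python3 - <<'E'
from h import *
c=calibration("wrist");im=get_image("wrist");cv2.imwrite("pics/w5.png",im[:,:,::-1])
for ct,a,l in blobs(red(im),10):print("R",ct.round(1),a,ray(c,*ct,58).round(1))
E
```

```text
p [497.8  87.2 104.8] turn units [ 0.01  0.02 -0.01] shift(now axes) [ 0.041  1.121 -0.005] shift(target axes) [ 0.04   1.121 -0.007]
R [317.1 111.4] 144 [424.4 102.   58. ]
R [508.9 112.4] 177 [448.8 218.8  58. ]
R [413.2 111.9] 148 [436.6 160.5  58. ]
```

Vertical again and the dots agree. I'll descend and grip.

Emit:
apply_moves([
  [0.04,0.5,0,0,0,0],
  [0,0.4,0,0,0,0],
  [0,0.15,0,0,0,0],
  [0,0.06,0,0,0,0],
  [0,0,0,0,0,0],
  [0,0,0,0,0,0],
])

```text
clock: 7.1
eef_pos: [500.4, 86.4, 61.0]
tool_rot: [-1.571, -0.0, -0.203]
force: [0.6, -0.0, 0.8]
width: 85.7
```

Emit:
apply_moves([
  [0,0,0,0,0,0],
  [0,0,0,0,0,0],
  [0,0,0,0,0,0],
  [0,0,0,0,0,0],
  [0,0,0,0,0,0],
  [0,0,0,0,0,0],
  [0,0,0,0,0,0],
  [0,0,0,0,0,0],
], jaw=-1)

```text
clock: 8.1
eef_pos: [500.4, 86.3, 61.0]
tool_rot: [-1.571, -0.0, -0.203]
force: [0.3, 0.1, 5.6]
width: 42.3
```

Emit:
apply_moves([
  [0,-0.1,0,0,0,0],
  [0,-0.2,0,0,0,0],
  [0,-0.3,0,0,0,0],
  [0,-0.4,0,0,0,0],
  [0,-0.5,0,0,0,0],
  [0,-0.5,0,0,0,0],
  [0,-0.5,0,0,0,0],
  [0,-0.5,0,0,0,0],
  [0,-0.5,0,0,0,0],
  [0,0,0,0,0,0],
  [0,0,0,0,0,0],
])

```text
clock: 9.48
eef_pos: [499.5, 86.2, 200.3]
tool_rot: [-1.572, 0.001, -0.203]
force: [0.5, 0.3, -0.9]
width: 42.5
```

```bash
python3 - <<'E'
from h import *
s=read_state();print(s["eef_pos"],s["force"],s["width"],s["qpos"])
c=calibration("side");im=get_image("side");print(proj(c,s["eef_pos"]))
cv2.imwrite("pics/s6.png",cv2.resize(im[100:330,240:500,::-1],None,fx=2.6,fy=2.6,interpolation=cv2.INTER_CUBIC))
E
```

```text
[499.54746221  86.22965325 200.32967767] [ 0.50482413  0.32444387 -0.91030966] 42.50214424612625 [-0.04276408  0.47780925 -0.26257906  1.93924179  0.17684951  0.74833974
  0.96063688]
[329.53176664 176.38454399]
```

View pics/s6.png

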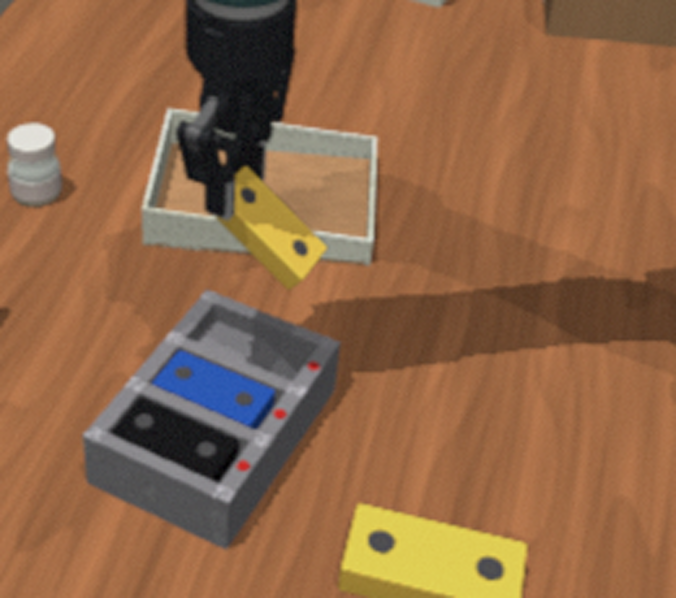

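The pad is lifted, with the other pads still flush. I'll measure its tilt in the grip from the two hole dots, crop (248,195) and (301,247), on the vertical plane of the tool.

```bash
cat > hang.py <<'E'
from h import *
p,M=tool();c=calibration("side");T=c["world_from_camera"]
def onpl(u,v):
    d=T[:3,:3]@[(u-c["cx"])/c["fx"],(v-c["cy"])/c["fy"],1];o=T[:3,3];n=M[:,2];return o+d*(n@(p-o))/(n@d)
a=M.T@(onpl(335.4,175)-p);b=M.T@(onpl(355.8,195)-p)
d=a-b;th=np.arctan2(-d[1],d[0]);print("raised hole",a,"low hole",b,"dist",np.linalg.norm(d),"tilt",np.degrees(th))
# pad centre in tool frame (x,y down): top mid + 10 mm along -normal
top=(a+b)/2;n=np.array([-np.sin(th),-np.cos(th),0]);cen=top-10*n
print("centre",cen,"end bottom corner",cen+45*np.array([np.cos(th),-np.sin(th),0])-10*n)
E
python3 hang.py
```

```text
raised hole [-1.27420053e+01 -8.87824266e+00  5.93989036e-14] low hole [-5.93659220e+01  2.26294090e+01 -4.98889675e-14] dist 56.271855483065806 tilt 34.0501601045371
centre [-3.04547789e+01  1.51610602e+01  4.75496805e-15] end bottom corner [ 1.24290526e+01 -1.74979424e+00  4.75496805e-15]
```

Tilt is about 34–35°, and the pad centre relative to the TCP matches the model. I'll carry it over the bin, yawing to the bin's 0.18 rad.

Emit:
apply_moves([
  [0,0,0,0,-0.69,0],
  [0,0,0,0,-0.69,0],
  [0,0,0,0,-0.69,0],
  [0,0,0,0,-0.69,0],
  [0,0,-0.6,0,0,0],
  [0,0,-0.9,0,0,0],
  [0,0,-0.9,0,0,0],
  [0,0,-0.9,0,0,0],
  [0,0,-0.9,0,0,0],
  [0,0,-0.9,0,0,0],
  [0,0,-0.8,0,0,0],
  [-0.07,0,-0.4,0,0,0],
])

```text
clock: 11.02
eef_pos: [542.6, -163.7, 199.6]
tool_rot: [-1.571, 0.003, 0.181]
force: [-0.4, 1.3, -0.5]
width: 42.2
```

Emit:
apply_moves([
  [0,0,0,0,0,0.73],
  [0,0,0,0,0,0.73],
  [0,0,0,0,0,0.73],
  [0,0,0,0,0,0.73],
  [0,0,0,0,0,0.73],
  [0,0,0,0,0,0.73],
  [0,0,0,0,0,0],
  [0,0,0,0,0,0],
  [0,0,0,0,0,0],
])

```text
clock: 12.15
eef_pos: [542.9, -162.3, 201.6]
tool_rot: [-1.572, 0.611, 0.182]
force: [-0.7, 0.4, 0.2]
width: 42.4
```

```bash
cat > g2.py <<'E'
from go import *
import sys
z=float(sys.argv[1]);e=np.array([np.cos(.18),np.sin(.18),0])
Rt=R.from_euler("xyz",[-np.pi/2,0,.18]).as_matrix()@R.from_rotvec([0,0,np.radians(35)]).as_matrix()
go(np.array([540,-162,0])+1.5*e+[0,0,z],Rt)
s=read_state();print(s["qpos"].round(2),s["width"],s["force"])
E
python3 g2.py 60; python3 g2.py 11.5
```

```text
p [ 542.9 -162.3  201.6] turn units [ 0.01  0.01 -0.  ] shift(now axes) [2.004 2.919 0.023] shift(target axes) [2.004 2.919 0.02 ]
[ 0.25  0.88 -0.25  1.26  0.31  1.63  1.7 ] 42.414720869552006 [-0.67449572  0.40958829  0.22049168]
p [ 542.9 -162.3  201.6] turn units [ 0.01  0.01 -0.  ] shift(now axes) [2.7   3.913 0.024] shift(target axes) [2.7   3.913 0.02 ]
[ 0.25  0.88 -0.25  1.26  0.31  1.63  1.7 ] 42.414720869552006 [-0.67449572  0.40958829  0.22049168]
```

Reachable. I'll descend to about z = 60 (pad bottom about 50 mm above the floor) and look.

Emit:
apply_moves([
  [0.3,0.44,0,0,0,0],
  [0.4,0.58,0,0,0,0],
  [0.4,0.58,0,0,0,0],
  [0.4,0.58,0,0,0,0],
  [0.3,0.44,0,0,0,0],
  [0.2,0.3,0,0,0,0],
  [0,0,0,0,0,0],
  [0,0,0,0,0,0],
])

```text
clock: 13.15
eef_pos: [542.2, -162.3, 59.9]
tool_rot: [-1.572, 0.611, 0.182]
force: [-0.9, -0.4, 0.5]
width: 42.7
```

```bash
python3 g2.py 11.5; python3 - <<'E'
from h import *
im=get_image("side");cv2.imwrite("pics/s7.png",cv2.resize(im[60:260,230:430,::-1],None,fx=3,fy=3,interpolation=cv2.INTER_CUBIC))
E
```

```text
p [ 542.2 -162.3   59.9] turn units [ 0.02  0.01 -0.  ] shift(now axes) [0.682 0.999 0.019] shift(target axes) [0.682 0.999 0.018]
[ 0.25  1.05 -0.24  1.32  0.35  1.41  1.65] 42.70842348814698 [-0.90529105 -0.40244792  0.45470313]
```

View pics/s7.png

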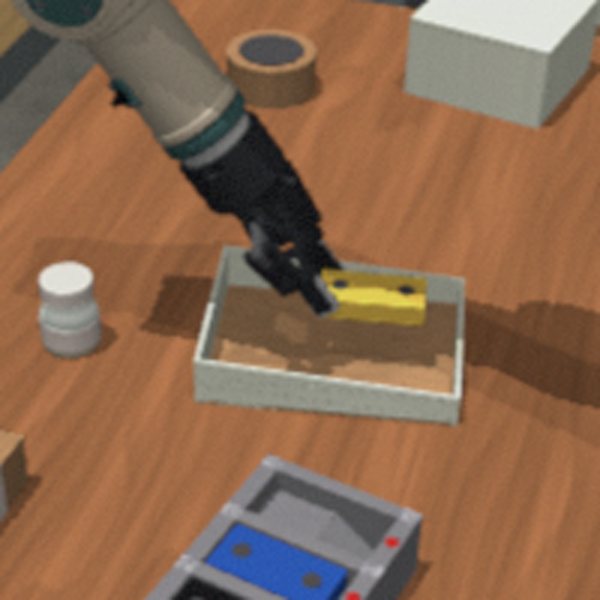

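The pad looks level above the bin and well clear of the walls. I'll lower it close to the floor, then feel for contact.

Emit:
apply_moves([
  [0.17,0.25,0.01,0,0,0],
  [0.17,0.25,0.01,0,0,0],
  [0.14,0.2,0,0,0,0],
  [0.1,0.15,0,0,0,0],
  [0.03,0.05,0,0,0,0],
  [0,0,0,0,0,0],
  [0,0,0,0,0,0],
])

```text
clock: 14.08
eef_pos: [541.0, -161.7, 16.1]
tool_rot: [-1.572, 0.612, 0.182]
force: [-0.2, 0.5, -0.5]
width: 42.4
```

Emit:
apply_moves([
  [0.015,0.02,0,0,0,0],
  [0.015,0.02,0,0,0,0],
  [0,0,0,0,0,0],
  [0,0,0,0,0,0],
])

```text
clock: 14.58
eef_pos: [540.8, -161.6, 13.7]
tool_rot: [-1.571, 0.612, 0.182]
force: [0.3, 0.3, -0.5]
width: 42.2
```

Emit:
apply_moves([
  [0.012,0.018,0,0,0,0],
  [0.012,0.018,0,0,0,0],
  [0,0,0,0,0,0],
  [0,0,0,0,0,0],
])

```text
clock: 15.08
eef_pos: [540.8, -161.6, 12.0]
tool_rot: [-1.571, 0.612, 0.182]
force: [0.2, 0.8, -0.6]
width: 42.3
```

Emit:
apply_moves([
  [0.012,0.018,0,0,0,0],
  [0,0,0,0,0,0],
  [0,0,0,0,0,0],
])

```text
clock: 15.45
eef_pos: [540.8, -161.6, 11.2]
tool_rot: [-1.571, 0.612, 0.182]
force: [0.5, 0.7, 1.1]
width: 42.6
```

Emit:
apply_moves([
  [0.012,0.018,0,0,0,0],
  [0,0,0,0,0,0],
  [0,0,0,0,0,0],
])

```text
clock: 15.82
eef_pos: [540.8, -161.7, 11.2]
tool_rot: [-1.572, 0.613, 0.182]
force: [0.0, 1.1, 4.8]
width: 42.2
```

Contact at the expected height (4.8 N). I'll release and retreat along the fingers.

Emit:
apply_moves([
  [0,0,0,0,0,0],
  [0,0,0,0,0,0],
  [0,0,0,0,0,0],
  [0,0,0,0,0,0],
  [0,0,0,0,0,0],
  [0,0,0,0,0,0],
], jaw=0.65)

```text
clock: 16.58
eef_pos: [540.7, -161.7, 10.3]
tool_rot: [-1.571, 0.612, 0.182]
force: [-0.3, 1.4, -0.3]
width: 70.7
```

Emit:
apply_moves([
  [0,-0.2,0,0,0,0],
  [0,-0.5,0,0,0,0],
  [-0.3,-0.9,0,0,0,0],
  [-0.5,-1,0,0,0,0],
  [-0.5,-1,0,0,0,0],
  [-0.5,-0.8,0,0,0,0],
  [0,0,0,0,0,0],
  [0,0,0,0,0,0],
  [0,0,0,0,0,0],
])

```text
clock: 17.7
eef_pos: [581.5, -153.9, 194.5]
tool_rot: [-1.57, 0.615, 0.183]
force: [0.7, -1.7, 0.4]
width: 70.3
```

```bash
python3 - <<'E'
from h import *
s=read_state();print(s["eef_pos"],s["force"],s["width"])
a=get_image("side");b=get_image("top")
o=np.hstack([cv2.resize(a[130:310,180:390],(400,343)),cv2.resize(b[90:270,200:440],(400,343))])
cv2.imwrite("pics/f8.png",o[:,:,::-1])
for n,im in(("side",a),("top",b)):
    c=calibration(n)
    for ct,ar,l in blobs(yellow(im),60):print(n,ct.round(1),ar,ray(c,*ct,24).round(1))
E
```

```text
[ 581.54779447 -153.85688636  194.52660266] [ 0.72795948 -1.74265465  0.38987654] 70.29219162082052
side [352.1 173.5] 230 [ 508.1 -157.    24. ]
side [193.  287.3] 1495 [714.7 302.   24. ]
side [407.4 314.6] 1709 [294.7 230.2  24. ]
top [198.3 131.2] 1284 [711.5 302.4  24. ]
top [386.6 215.5] 267 [ 522.1 -153.    24. ]
top [219.3 310.4] 1334 [290.6 232.8  24. ]
```

View pics/f8.png

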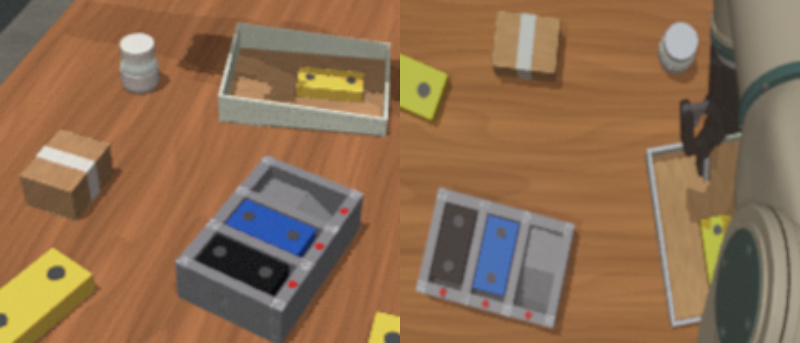

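The pad lies flat in the bin, the blue and black pads are flush, and the jar and carton are unmoved. The robot touches nothing, so I'm handing in.

```bash
python3 -c "
from cell import *
print(finish_job())"
```

```text
the job is handed in; nothing more can be done
None
```

The yellow pad is in the white bin and the job is handed in at about 18 s of the 54 s allowed. I pressed it to about 8 mm below the block's top, and it tipped and stayed up after I let go. I then gripped the raised end, lifted it out, levelled it and lowered it to light floor contact (about 5 N) before releasing.

**Last checks:** the final pictures show the pad flat in the bin, the blue and black pads flush, and the jar and carton where they stood. The gripper was about 180 mm above the bin floor with near-zero force.

**What did not go to plan:**
- **Tilted grasp:** joint 6 reached its lower limit when I tried to lean the tool 15° towards the base. The TCP ended about 10 mm to one side, above the block and touching nothing, so I went back to a vertical grasp.
- **Finger opening:** it read about 42 mm on the 44 mm pad, but the grip held.
- **Final top view:** the arm partly hid the pad from above, so the flatness check rests mainly on the side view.

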